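Lift a pickled egg with tongs over the drip tray

TASK

Slide the loose steel drip tray sideways until its side is flush against the wooden egg rack, with no gap left between them. Then grip the kitchen tongs, close them on the brown egg, lift it off the rack and hold it in the tongs over the drip tray, some ten centimetres above it, to drain; finish while still holding it there. Only the tongs may touch the brown egg, and leave the white egg and the jars where they are.

Things in the scene. Friction and masses are not known exactly. Their poses are not given: they have to be found in the camera images.
- rack: egg rack, fixed: light wooden board 120 (x) x 200 (y) x 25 mm high with two round egg seats 100 mm apart at y = +50 and -50 mm. Origin: centre of its underside, on the table. Its +y side face (at y = +100 mm, vertical, 120 mm long) is the one the drip tray goes against
- tray: drip tray, loose, about 0.35 kg: shallow open steel tray 140 (x) x 160 (y) x 22 mm high, walls 4 mm thick, standing on the table on the rack's +y side with a gap of 25 to 50 mm, perhaps slightly skewed. Origin: centre of its underside; x along the 140 mm side, y along the 160 mm side, pointing away from the rack. The face that goes against the rack is the 140 mm side at y = -80 mm
- tray_corner_far (a point): point on the tray's outer side face towards the rack (tray y = -80 mm), at tray x = +60 mm, 11 mm above the table
- tray_corner_near (a point): the same at tray x = -60 mm
- egg: brown egg, 42 mm across and 56 mm tall, 55 g, standing upright in one of the two rack seats (which one varies), its bottom about 17 mm above the table. Origin: its lowest point; z up its long axis
- egg_center (a point): centre of the brown egg at its widest, 25 mm above its lowest point
- tongs: spring kitchen tongs, loose, 105 g, 215 mm long, lying on their side on a green slab (arms open and close horizontally), 30 mm tall as they lie. Origin: on the midline, at the underside, between the black rubber grips; x along the midline to the red jaws, z up; hinge at x = -100 mm. Grip the rubber grips (x = -25 to 25 mm, 30 mm tall, 62 mm across outside when open)
- tongs_mouth (a point): midpoint between the jaws of the open tongs, 85 mm ahead of the tongs' origin, 15 mm above their underside. The red jaws are 36 mm long, 30 mm tall, hollowed to fit round an egg, 72 mm apart inside when open
- tongs_jaw (a joint): how far the tongs are squeezed: 0 open, 0.16 rad closed on an egg, 0.3 at most. A spring holds them open: 4 N at the grips starts closing, 5 N reaches the egg. Each 1 mm of squeeze at the grips closes the jaws 1.85 mm; they meet the 42 mm egg with the grips about 46 mm across and parallel
- rest: green slab, fixed, 270 x 130 x 8 mm high, on which the tongs lie. Origin: centre of its underside
- white_egg: white egg, same size, in the other rack seat, to be left alone. Origin: its lowest point
- jar_c: closed amber jar with gold lid, 66 mm across, 85 mm tall, loose, near the robot on its left, to be left alone (two more like it stand fixed beyond the rack at x = 0.77 to 0.82 m, clear of the work). Origin: centre of its underside
Things that resemble listed ones, but are neither listed nor needed, are in the scene too. What is shaped like the tray but red or yellow is not meant.

How it is judged (in metres and radians):
On the way, in this order (a step that is already met when the one before it is completed fails the run):
1. the drip tray is flush against the egg rack (y of each of tray_corner_far, tray_corner_near in the frame of rack below 0.105 m and x of tray in the frame of rack between -0.045 and 0.045 m), for 0.2 s.
2. the brown egg is lifted clear of the rack in the tongs (contact force between tongs and egg above 0.3 N and contact force between the fingers and tongs above 0.5 N and height (world z) of egg_center above 0.07 m), for 0.2 s.
At the end, for the whole second after the job is handed in: Tray side within 5 mm of the rack at both corners (45 mm sideways); brown egg held still in the squeezed tongs, gripped by the fingers, its centre over the tray (10 mm inside its outline) and 115 mm or more above the table, touching neither tray nor robot (all of step 1 and contact force between tongs and egg above 0.3 N and contact force between the fingers and tongs above 0.5 N and height (world z) of egg_center above 0.115 m and x of egg_center in the frame of tray between -0.06 and 0.06 m and y of egg_center in the frame of tray between -0.07 and 0.07 m and value of joint tongs_jaw above 0.08 rad and linear speed of egg below 0.03 m/s and contact force between egg and tray below 0.05 N and contact force between egg and the arm below 0.05 N); the arm keeps its last pose, push and grip.
It fails at once if the robot itself touches the brown egg (contact force between any of the fingers, the arm and egg above 0.3 N).
It fails at once if the white egg is moved by more than 15 mm (distance of white_egg from where it was at the start of the episode above 0.015 m).
It fails at once if a jar is moved by more than 20 mm (distance of jar_c from where it was at the start of the episode above 0.02 m).
It also fails if it takes over 56 s, if anything falls off the work surface, if the arm or the gripper's body presses on something with over 40 N, if the wrist force passes 120 N, or if a joint passes its speed limit or range.

ROBOT

A 6-joint arm with a two-finger parallel gripper is mounted at the origin on the work surface. World frame = base frame: x ahead of the robot, y to its left, z up, the work surface at z = 0. Lengths are in mm, angles in rad, forces in N, time in s.
With the tool pointing down it reaches from about 275 to 1000 mm from the base axis. Payload 8.4 kg.
Tool frame: the origin (TCP) lies midway between the tips of the shut fingers; the grasp point (between the pads) lies 19 mm behind it; y points along the fingers, z is the direction in which the jaws open and shut, and the axes are right-handed (so a half turn about y gives the same grasp; the last joint's range is limited). The gripper opens to 85 mm and grips with 20 to 120 N. Pads are 22 mm wide; open, the fingers measure 114 mm over their backs; the gripper's body (76 mm by 85 mm) begins 54 mm behind the grasp point. The pads swing forward as they close: fully open they stand 13 mm farther back than shut.
Start: joints at [-1.234, 0.353, 1.633, -0, 1.155, -0.002], TCP at [207.721, -589.474, 231.281] pointing down, gripper open.
Joint ranges: [-2.63, 2.63], [-0.92, 2.1], [0.06, 2.66], [-1.3, 4.44], [0, 2.69], [-3.02, 3.02]. Speed limits (rad/s): [2.22, 2.22, 2.79, 3.14, 3.14, 3.14].

INTERFACE

Orientations are given as [roll, pitch, yaw] about the fixed x, y, z axes, in that order (R = Rz(yaw) Ry(pitch) Rx(roll)).
In Python, from rig import r gives the robot as it stands. The module is installed in compiled form; this text tells all that it offers.
- The arm moves only by the tool apply_moves, never from a script. Its argument "plan" is text: rows parted by semicolons, each of 7 numbers parted by spaces: the shift along the tool's x, y, z in cm, then the turn, a rotation vector about the tool's x, y, z in degrees, then the closure, from 0 (fully open) to 1 (shut). A call has 1 to 20 rows; each row shifts and turns the pose as measured when the row begins, along the tool's axes as they then stand; what a row does not reach is not made up. A row lasts 1/10 s, in which the tool goes at most 50 mm and 8.59 degrees, less where a joint would pass 70% of its speed; a pose out of reach is approached as far as the arm can. A call is refused whole if a number of a shift passes 5 or a number of a turn 8.59, either way. A call with a gripper value outside its range is refused whole. The fingers move at their own pace and stop on an object; "squeeze" is the grip in N (left out, the last holds). Time passes only in rows, so rows that do not move let the fingers close. It gives the time, the measured TCP pose, the force and the opening at its end, in the units of the state.
- r.sense(): the state, without advancing time (a new reading comes with each control period).
- r.grab_frame(name): name is "side" or "top" or "wrist"; returns the picture (480x640x3 uint8, blue, green, red); there is no depth.
- r.get_calibration(name): a dict with "vertical_fov" (degrees; the focal length in pixels is half the picture's height over the tangent of half this angle, whatever the lens; pixels are square), "cx", "cy" (the principal point, pixels), "D" ([k1, k2, p1, p2, k3] as OpenCV has them; the pictures are not rectified), "R" (3x3) and "t" (3): a world point X has camera coordinates R X + t; the wrist camera has in their place "hand_eye" (4x4, takes a point from camera to tool coordinates, whose origin is the TCP and whose axes are the tool frame's). Camera axes: x right, y down, z forward; pixel columns grow to the right and rows downward; lengths in mm; the calibration is good to about 2 mm. A picture is of the moment at which its call begins: read the wrist's pose just before it. get_calibration takes no time and is no camera call.
- r.sign_off(): hands the job in, once; it reports no verdict.
The state is a dict: "clock": time; "qpos": joint angles; "qvel": joint speeds; "joint_efforts": joint torques, N m; "eef_pos": TCP position; "tcp_rot": TCP orientation; "contact_force": force on the tool from outside, world axes, zero at the start; "wrist_torque": the same for the moment, N m; "opening": opening from 0.0 (shut) to 1.0 (fully open).
Only numpy, scipy, OpenCV 4.12 (cv2) and the standard library are available. Lean on these libraries where they do the work, as an engineer would, in place of code of your own. Each camera call takes 0.05 s, during which the arm holds its last target. There are 200 camera calls.

## Working session

There is one attempt and no reset: what is moved stays moved. The work goes in short steps, Python scripts to look and compute and a tool call to move; the robot and the scene stay as the last step left them, time stands still between calls to the robot, and variables do not carry over. Pictures are saved under pics/ and viewed, about 8 in all and at most 12, crops included, and the job is handed in when it is done.

Besides the shell and the picture viewer there is one more tool, called as a command line: name --argument value ..., lists and objects as JSON in quotes. apply_moves: Moves the arm, as the interface text tells. Its arguments: {"type":"object","properties":{"plan":{"type":"string"},"squeeze":{"type":"number"}},"required":["plan"]}

```bash
mkdir -p pics; cat > h.py <<'E'
import numpy as np, cv2
from rig import r
from scipy.spatial.transform import Rotation as Ro
def K(c):
    f=240/np.tan(np.radians(c["vertical_fov"])/2); return np.array([[f,0,c["cx"]],[0,f,c["cy"]],[0,0,1.]])
def ext(n):
    c=r.get_calibration(n)
    if n!="wrist": return c,np.array(c["R"]),np.array(c["t"])
    s=r.sense(); H=np.array(c["hand_eye"]); T=np.eye(4); T[:3,:3]=Ro.from_euler('xyz',s["tcp_rot"]).as_matrix(); T[:3,3]=s["eef_pos"]
    W=np.linalg.inv(T@H); return c,W[:3,:3],W[:3,3]
def ray(n,px,z,E=None):
    c,R,t=E or ext(n)
    u=cv2.undistortPoints(np.array(px,float).reshape(-1,1,2),K(c),np.array(c["D"])).reshape(-1,2)
    d=np.c_[u,np.ones(len(u))]@R; o=-R.T@t
    return o+d*((z-o[2])/d[:,2])[:,None]
def proj(n,X,E=None):
    c,R,t=E or ext(n)
    return cv2.projectPoints(np.array(X,float).reshape(-1,3),cv2.Rodrigues(R)[0],t,K(c),np.array(c["D"]))[0].reshape(-1,2)
E
python3 - <<'E'
from h import *
print(r.sense())
for n in("top","side"):
    c=r.get_calibration(n); print(n,c); cv2.imwrite(f"pics/{n}0.png",r.grab_frame(n))
print(r.get_calibration("wrist"))
E
```

```text
{'clock': 0.0, 'qpos': array([-1.23441293e+00,  3.53660358e-01,  1.63416115e+00,  1.71124624e-05,
        1.15523518e+00, -2.40219212e-03]), 'qvel': array([-0.00012798,  0.00102639, -0.00117515,  0.00069045,  0.00013312,
        0.00055909]), 'joint_efforts': array([ 3.06474489e-03, -6.05255985e+01, -3.42065120e+01,  2.43711747e-04,
        9.58128454e-03,  2.17783338e-05]), 'eef_pos': array([ 207.55076137, -588.99621064,  230.5425169 ]), 'tcp_rot': array([-1.57226032e+00,  1.91627397e-05, -2.80281400e+00]), 'contact_force': array([-0.21726996,  0.41986981,  0.27266368]), 'wrist_torque': array([-0.01012819, -0.01668797, -0.04117117]), 'opening': 1.0013015545253163}
top {'vertical_fov': 44.6382165458119, 'cx': 314.1063104612721, 'cy': 238.46912506091272, 'D': array([-0.16177988,  0.        ,  0.        ,  0.        ,  0.        ]), 'R': array([[-0.00517608, -0.9997584 , -0.02136222],
       [-0.99679849,  0.00686288, -0.07965975],
       [ 0.07978711,  0.0208815 , -0.99659319]]), 't': array([  70.15545295,  517.19771672, 1393.60653397])}
side {'vertical_fov': 49.88225457356686, 'cx': 
[... 152 characters left out ...]
.21385975, -0.0146026 ],
       [-0.17381898, -0.75032816, -0.63780452],
       [ 0.12544397,  0.62551711, -0.77005984]]), 't': array([-472.05421757,  159.08349868, 1132.38223105])}
{'vertical_fov': 65.14613948481727, 'cx': 316.4033434585545, 'cy': 237.7862600656125, 'D': array([-0.04083673,  0.        ,  0.        ,  0.        ,  0.        ]), 'hand_eye': array([[-4.64617091e-04,  9.59383747e-01,  2.82103898e-01,
        -7.05031675e+01],
       [ 2.41009440e-04, -2.82103813e-01,  9.59383855e-01,
        -1.42682251e+02],
       [ 9.99999863e-01,  5.13735838e-04, -1.00150286e-04,
         6.94216334e-01],
       [ 0.00000000e+00,  0.00000000e+00,  0.00000000e+00,
         1.00000000e+00]])}
```

View pics/top0.png

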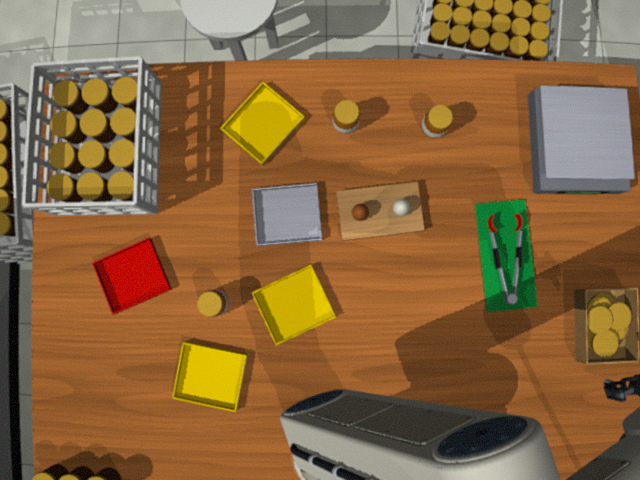

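View pics/side0.png

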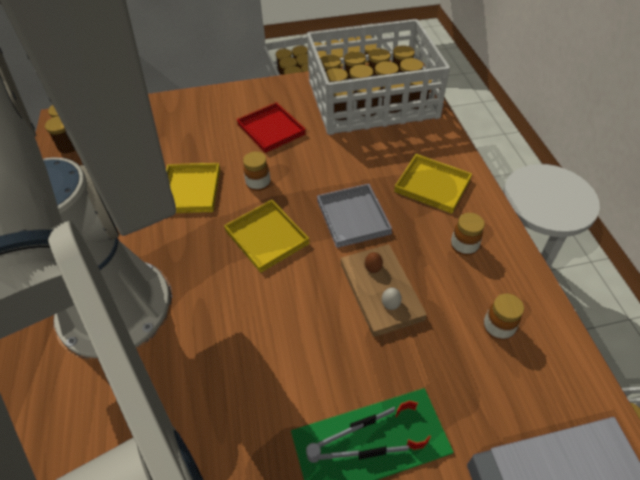

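The top view shows the grey tray at (288,213), and the rack around (382,210). The brown egg is at (360,212) and the white one at (401,207). The tongs lie on the green slab, jaws near (505,222) and hinge at (511,299). Now I'll measure.

```bash
cat > m.py <<'E'
from h import *
im=cv2.imread("pics/top0.png"); hsv=cv2.cvtColor(im,cv2.COLOR_BGR2HSV); b=im.astype(int)
def roi(m,x0,x1,y0,y1):
    o=np.zeros(m.shape,np.uint8); o[y0:y1,x0:x1]=m[y0:y1,x0:x1]*255; return o
def big(m): return max(cv2.findContours(m,cv2.RETR_EXTERNAL,cv2.CHAIN_APPROX_NONE)[0],key=cv2.contourArea)
def rect(c,z):
    w=ray("top",c.reshape(-1,2),z)[:,:2].astype(np.float32); q=cv2.minAreaRect(w); return q
gray=(hsv[...,1]<70)&(hsv[...,2]>90)
tc=big(roi(gray,240,332,170,255)); print("tray z22",rect(tc,22))
green=(hsv[...,0]>45)&(hsv[...,0]<80)&(hsv[...,1]>120)
gm=cv2.morphologyEx(roi(green,465,545,190,320),cv2.MORPH_CLOSE,np.ones((25,25)))
print("slab z8",rect(big(gm),8))
wood=(hsv[...,1]<150)&(hsv[...,2]>110)
rm=cv2.morphologyEx(roi(wood,328,435,172,248),cv2.MORPH_CLOSE,np.ones((15,15)))
print("rack z25",rect(big(rm),25))
we=roi((hsv[...,1]<60)&(hsv[...,2]>130),385,420,190,225); wc=big(we); print("white",wc.mean(0),ray("top",wc.mean(0),42))
be=roi((hsv[...,1]>150)&(hsv[...,2]<150),345,376,195,228); bc=big(be); print("brown",bc.mean(0),ray("top",bc.mean(0),42))
red=((hsv[...,0]<8)|(hsv[...,0]>172))&(hsv[...,1]>150)
for c in cv2.findContours(roi(red,480,530,205,240),cv2.RETR_EXTERNAL,cv2.CHAIN_APPROX_NONE)[0]:
    if cv2.contourArea(c)>10: print("jaw",c.mean(0),cv2.contourArea(c),rect(c,38))
print("hinge",ray("top",[[511.5,299]],38))
ov=im.copy()
for c in (tc,big(gm),big(rm),wc,bc): cv2.drawContours(ov,[c],-1,(255,0,255),1)
a=cv2.resize(ov[165:320,240:550],None,fx=2.58,fy=2.58,interpolation=cv2.INTER_CUBIC)
cv2.imwrite("pics/crop1.png",a)
E
python3 m.py
```

```text
tray z22 ((578.257568359375, 134.19091796875), (143.09877014160156, 161.9213409423828), 4.800990581512451)
slab z8 ((474.8920593261719, -405.96826171875), (268.2401428222656, 130.2916259765625), 5.1185712814331055)
rack z25 ((584.2421875, -92.6469955444336), (122.51408386230469, 202.4078826904297), 6.735523223876953)
white [[399.69230769 207.30769231]] [[ 589.48367535 -138.98808889   42.        ]]
brown [[360.2244898  211.91836735]] [[578.93389602 -44.10135626  42.        ]]
jaw [[491.17142857 223.25714286]] 41.5 ((550.208251953125, -361.8484802246094), (38.821197509765625, 14.793957710266113), 6.437744140625)
jaw [[518.58823529 221.52941176]] 41.0 ((554.33642578125, -429.8993835449219), (36.466636657714844, 14.55376148223877), 2.1238577365875244)
hinge [[ 366.96339986 -407.41626872   38.        ]]
```

View pics/crop1.png

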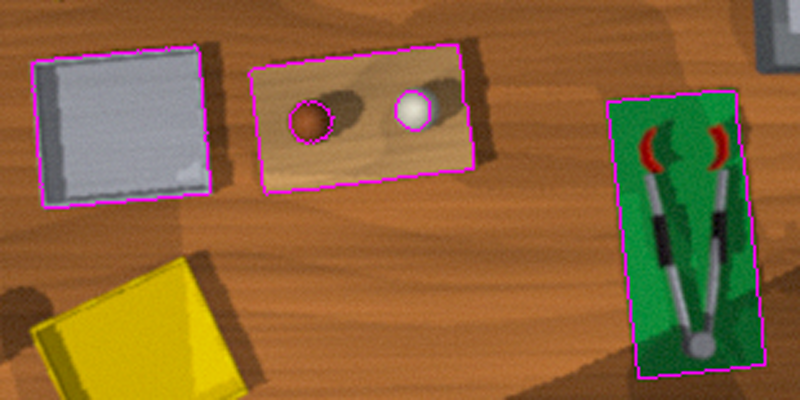

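The contours fit well: the measured sizes match those given within 3 mm. The rack is at (584,-93) at 6.7°, the tray at (578,134) at 4.8°, and the tongs origin is about (467,-401) at 3.6°. First I'll move to the tray's far side.

apply_moves --plan "0 0 0 0 -8.59 0 0.5;0 0 0 0 -8.59 0 0.5;0 0 0 0 -8.59 0 0.5;0 0 0 0 -8.59 0 0.5;0 0 0 0 -8.59 0 0.5;0 0 0 0 -8.59 0 0.5;0 0 0 0 -8.59 0 0.5;0 0 0 0 -8.59 0 0.5;0 0 0 0 -8.59 0 0.5"

```text
clock: 1.0
eef_pos: [206.7, -586.5, 226.5]
tcp_rot: [-1.573, 0.009, -1.447]
contact_force: [-1.0, 1.0, -0.7]
opening: 0.503
```

apply_moves --plan "-3.9 0 2.3 0 0 0 0.5;-3.9 0 2.3 0 0 0 0.5;-3.9 0 2.3 0 0 0 0.5;-3.9 0 2.3 0 0 0 0.5;-3.9 0 2.3 0 0 0 0.5;-3.9 0 2.3 0 0 0 0.5;-3.9 0 2.3 0 0 0 0.5;-3.9 0 2.3 0 0 0 0.5;-3.9 0 2.3 0 0 0 0.5;-3.9 0 2.3 0 0 0 0.5;-3.9 0 2.3 0 0 0 0.5;-3.9 0 2.3 0 0 0 0.5;-3.9 0 2.3 0 0 0 0.5;-3.9 0 2.3 0 0 0 0.5;-3.9 0 2.3 0 0 0 0.5;-3.9 0 2.3 0 0 0 0.5;-3.9 0 2.3 0 0 0 0.5;-3.9 0 2.3 0 0 0 0.5"

```text
clock: 2.8
eef_pos: [532.6, 189.3, 228.6]
tcp_rot: [-1.573, 0.009, -1.447]
contact_force: [0.9, 0.4, -0.3]
opening: 0.502
```

```bash
cat >> h.py <<'E'
def to(x,y,z,yawdeg):
    s=r.sense(); R=Ro.from_euler('xyz',s["tcp_rot"]); T=Ro.from_euler('xyz',[-np.pi/2,0,np.radians(yawdeg)])
    print("t",round(s["clock"],2),"pos",s["eef_pos"].round(1),"rpy",np.degrees(s["tcp_rot"]).round(1),"F",s["contact_force"].round(1),"op",round(s["opening"],3))
    print("turn(tool,deg)",np.degrees((R.inv()*T).as_rotvec()).round(2))
    d=np.array([x,y,z])-s["eef_pos"]
    print("shift now cm",(R.inv().apply(d)/10).round(2)," after turn cm",(T.inv().apply(d)/10).round(2))
E
python3 -c "
from h import *
to(568,244,60,-83.3)"
```

```text
t 2.8 pos [532.6 189.3 228.6] rpy [-90.2   0.5 -82.9] F [ 0.9  0.4 -0.3] op 0.502
turn(tool,deg) [ 0.16  0.4  -0.49]
shift now cm [-4.85 16.89  4.23]  after turn cm [-5.02 16.86  4.15]
```

apply_moves --plan "-2.6 0 2.2 0.16 0.4 -0.49 0.5;-2.6 0 2.2 0 0 0 0.5;0 4 0 0 0 0 0.5;0 4 0 0 0 0 0.5;0 4 0 0 0 0 0.5;0 4 0 0 0 0 0.5;0 2.5 0 0 0 0 0.5;0 0 0 0 0 0 0.5"

```text
clock: 3.6
eef_pos: [573.4, 257.3, 36.0]
tcp_rot: [-1.568, 0.001, -1.447]
contact_force: [-0.8, -0.3, -0.3]
opening: 0.499
```

```bash
python3 - <<'E'
from h import *
to(568,244,6,-83.3)
cv2.imwrite("pics/s1.png",r.grab_frame("side"))
E
```

```text
t 3.6 pos [573.4 257.3  36. ] rpy [-89.8   0.1 -82.9] F [-0.8 -0.3 -0.3] op 0.499
turn(tool,deg) [-0.15  0.42 -0.08]
shift now cm [ 1.25  2.99 -0.71]  after turn cm [ 1.25  3.   -0.69]
```

View pics/s1.png

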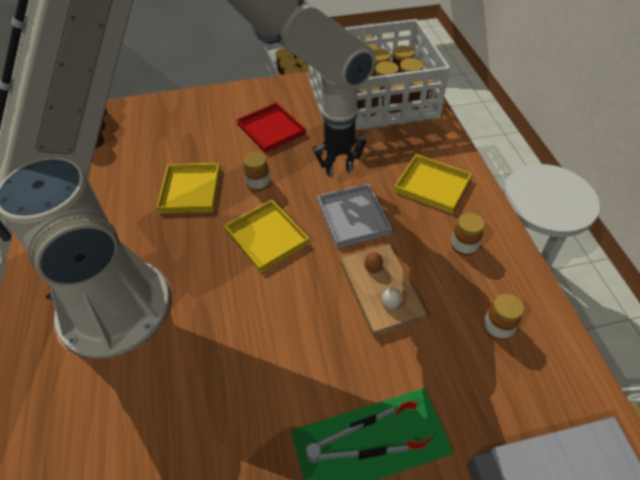

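The gripper (340,160) stands clear beyond the tray's far side. Next I lower it and push.

apply_moves --plan "0 1.5 -0.35 0 0.4 0 0.5;0 1.5 -0.35 0 0 0 0.5;0 0 0 0 0 0 0.5;1 0 0 0 0 0 0.5;1 0 0 0 0 0 0.5;1 0 0 0 0 0 0.5;0.8 0 0 0 0 0 0.5;0.7 0 0 0 0 0 0.5;0.7 0 0 0 0 0 0.5;0.7 0 0 0 0 0 0.5;0.5 0 0 0 0 0 0.5"

```text
clock: 4.75
eef_pos: [580.4, 190.0, 14.0]
tcp_rot: [-1.554, 0.006, -1.456]
contact_force: [-0.6, 2.8, -0.8]
opening: 0.502
```

apply_moves --plan "-0.3 0.4 0 0 0 0 0.5;0 0.5 0 -0.8 0 0 0.5;0.4 0.1 0 0 0 0 0.5;0.5 0.1 0 0 0 0 0.5;0.4 0.1 0 0 0 0 0.5"

```text
clock: 5.25
eef_pos: [582.7, 180.6, 1.5]
tcp_rot: [-1.568, 0.007, -1.456]
contact_force: [-0.1, 5.0, 2.6]
opening: 0.494
```

apply_moves --plan "0.4 0.1 0 0 0 0 0.5;0.4 0.1 0 0 0 0 0.5"

```text
clock: 5.45
eef_pos: [583.2, 180.0, 1.4]
tcp_rot: [-1.567, 0.018, -1.461]
contact_force: [-11.8, 33.5, 14.4]
opening: 0.498
```

Force jumped to 33 N, so the tray has met the rack. I'll back off and check it from the top.

apply_moves --plan "-0.2 -0.3 0 0 0 0 0.5;-1 -0.3 0 0 0 0 0.5;-2 0 0 0 0 0 0.5;-2 -5 0 0 0 0 0;0 -5 0 0 0 0 0;0 -5 0 0 0 0 0;0 -5 0 0 0 0 0;5 0 -3 0 0 0 0;5 0 -3 0 0 0 0;5 0 -3 0 0 0 0;5 0 -3 0 0 0 0;5 0 -3 0 0 0 0;5 0 -3 0 0 0 0"

```text
clock: 6.75
eef_pos: [450.5, -49.2, 207.4]
tcp_rot: [-1.564, 0.008, -1.452]
contact_force: [1.1, -0.5, -0.2]
opening: 1.002
```

```bash
cat > m2.py <<'E'
from h import *
to(466.8,-401.2,150,-176.4)
im=r.grab_frame("top"); cv2.imwrite("pics/top2.png",im); cv2.imwrite("pics/side2.png",r.grab_frame("side"))
hsv=cv2.cvtColor(im,cv2.COLOR_BGR2HSV)
m=((hsv[...,1]<70)&(hsv[...,2]>90)).astype(np.uint8)*255; m[:,:265]=0; m[:,345:]=0; m[:170]=0; m[255:]=0
c=max(cv2.findContours(m,cv2.RETR_EXTERNAL,cv2.CHAIN_APPROX_NONE)[0],key=cv2.contourArea)
q=cv2.minAreaRect(ray("top",c.reshape(-1,2),22)[:,:2].astype(np.float32)); print(q)
a=np.radians(6.74); d=np.array(q[0])-[584.24,-92.65]; print("in rack",d@[np.cos(a),np.sin(a)],d@[-np.sin(a),np.cos(a)])
A=cv2.resize(im[165:265,240:440],None,fx=2.6,fy=2.6,interpolation=2); s=cv2.imread("pics/side2.png")
B=cv2.resize(s[170:340,300:440],None,fx=1.8,fy=1.8,interpolation=2)
o=np.zeros((310,780,3),np.uint8); o[:260,:520]=A; o[:306,525:777]=B; cv2.imwrite("pics/c2.png",o)
E
python3 m2.py
```

```text
t 6.75 pos [450.5 -49.2 207.4] rpy [-89.6   0.5 -83.2] F [ 1.1 -0.5 -0.2] op 1.002
turn(tool,deg) [ 8.000e-02  9.322e+01 -7.000e-01]
shift now cm [35.19  5.42 -2.61]  after turn cm [ 0.59  5.74 35.23]
((587.2813720703125, 88.08059692382812), (143.16033935546875, 162.20651245117188), 6.346444606781006)
in rack 24.231631899039343 179.12461199964335
```

View pics/c2.png

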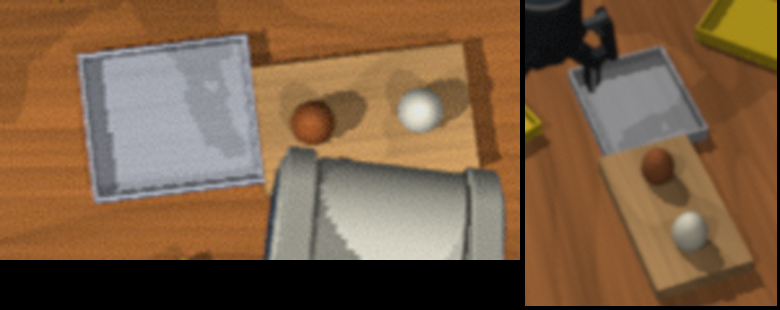

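The tray is flush with the rack: its centre is 179 mm from the rack's (nominal 180), parallel within 0.4° and 24 mm sideways. On to the tongs.

apply_moves --plan "0 0 0 0 8.5 0 0;0 0 0 0 8.5 0 0;0 0 0 0 8.5 0 0;0 0 0 0 8.5 0 0;0 0 0 0 8.5 0 0;0 0 0 0 8.5 0 0;0 0 0 0 8.5 0 0;0 0 0 0 8.5 0 0;0 0 0 0 8.5 0 0;0 0 0 0 8.5 0 0;0 0 0 0 8.2 0 0"

```text
clock: 7.95
eef_pos: [449.1, -51.9, 207.1]
tcp_rot: [-1.573, 0.003, -3.107]
contact_force: [0.8, 0.1, 0.2]
opening: 0.998
```

apply_moves --plan "0 0.5 4.4 0 0 0 0;0 0.5 4.4 0 0 0 0;0 0.5 4.4 0 0 0 0;0 0.5 4.4 0 0 0 0;0 0.5 4.4 0 0 0 0;0 0.5 4.4 0 0 0 0;0 0.5 4.4 0 0 0 0;0 0.5 4.4 0 0 0 0;0 0 0 0 0 0 0"

```text
clock: 8.85
eef_pos: [463.8, -414.4, 164.9]
tcp_rot: [-1.568, 0.003, -3.109]
contact_force: [0.5, 0.1, 0.3]
opening: 0.999
```

```bash
python3 - <<'E'
from h import *
to(466.8,-401.2,100,-176.4)
E0=ext("wrist"); im=r.grab_frame("wrist"); 
ps=[[466.8,-401.2,38],[552,-395.9,38],[367,-407.4,38]]
for p in proj("wrist",ps,E0): cv2.circle(im,tuple(int(v) for v in p),4,(255,0,255),1); print(p.round(1))
cv2.imwrite("pics/w3.png",im); 
hsv=cv2.cvtColor(im,cv2.COLOR_BGR2HSV)
for nm,m,a in(("red",((hsv[...,0]<8)|(hsv[...,0]>172))&(hsv[...,1]>150)&(hsv[...,2]>80),200),("black",(hsv[...,2]<45),200)):
  for c in cv2.findContours(m.astype(np.uint8)*255,cv2.RETR_EXTERNAL,cv2.CHAIN_APPROX_NONE)[0]:
    if cv2.contourArea(c)>a:
      q=cv2.minAreaRect(ray("wrist",c.reshape(-1,2),38,E0)[:,:2].astype(np.float32)); print(nm,c.mean(0).round(),np.round(q[0],1),np.round(q[1],1),round(q[2],1))
E
```

```text
t 8.85 pos [ 463.8 -414.4  164.9] rpy [ -89.9    0.2 -178.1] F [0.5 0.1 0.3] op 0.999
turn(tool,deg) [-0.15 -1.72 -0.18]
shift now cm [-0.33  6.49 -1.33]  after turn cm [-0.39  6.49 -1.3 ]
[296.9 222.8]
[291.5 100.9]
[302.3 341.8]
red [[250.  99.]] [ 552.4 -368.2] [40.6 13.6] 6.6
red [[348.  97.]] [ 555.5 -433.2] [11.6 40.8] 88.3
black [[312. 413.]] [ 306.7 -425.6] [194.8 627.4] 1.7
black [[265. 217.]] [ 469.7 -378.5] [51.4  9.7] 7.0
black [[338. 216.]] [ 471.8 -430.8] [ 7.5 52. ] 88.5
```

View pics/w3.png

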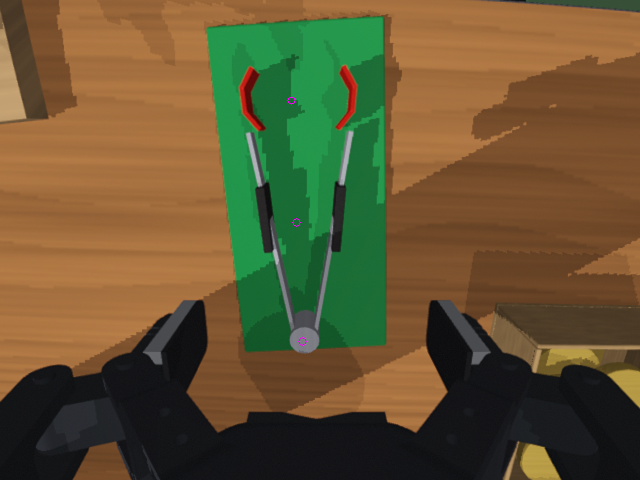

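The wrist view shows the tongs with grips at (265,217) and (338,216), giving a centre of about (470,-404) and a 3° axis. This is 4 mm from the top-view estimate, and closing the grips will centre it. Descending now.

apply_moves --plan "-0.6 3 -1 0 -1.1 0 0;0 3 0 0 0 0 0;0 3 0 0 0 0 0;0 3 0 0 0 0 0;0 1.5 0 0 0 0 0;0 0 0 0 0 0 0"

```text
clock: 9.5
eef_pos: [472.1, -395.9, 27.1]
tcp_rot: [-1.57, 0.002, -3.086]
contact_force: [-0.4, -0.8, 0.7]
opening: 0.998
```

```bash
python3 -c "
from h import *
to(470,-404,10,-177)"
```

```text
t 9.5 pos [ 472.1 -395.9   27.1] rpy [-8.990e+01  1.000e-01 -1.768e+02] F [-0.4 -0.8  0.7] op 0.998
turn(tool,deg) [-0.06  0.18 -0.12]
shift now cm [0.26 1.71 0.8 ]  after turn cm [0.25 1.71 0.8 ]
```

apply_moves --plan "0.2 0 0.6 0 0 0 0;0 0 0 0 0 0 0;0 0.6 0 0 0 0 0;0 0.6 0 0 0 0 0;0 0.3 0 0 0 0 0;0 0 0 0 0 0 0"

```text
clock: 10.1
eef_pos: [473.2, -403.9, 16.1]
tcp_rot: [-1.565, 0.007, -3.086]
contact_force: [0.4, 0.1, -0.2]
opening: 0.995
```

apply_moves --plan "0.3 0.5 0 0 0 0 0;0 0.2 0 0 0 0 0.1;0 0 0 0 0 0 0.15;0 0 0 0 0 0 0.2;0 0 0 0 0 0 0.25;0 0 0 0 0 0 0.3;0 0 0 0 0 0 0.34;0 0 0 0 0 0 0.34;0 0 0 0 0 0 0.34" --squeeze 30

```text
clock: 11.0
eef_pos: [470.3, -404.4, 9.3]
tcp_rot: [-1.564, 0.008, -3.086]
contact_force: [0.8, -0.9, -0.4]
opening: 0.661
```

```bash
cat > w.py <<'E'
import sys
from h import *
to(470,-404,10,-177)
E0=ext("wrist"); im=r.grab_frame("wrist"); cv2.imwrite(f"pics/{sys.argv[1]}.png",im); zz=float(sys.argv[2])
hsv=cv2.cvtColor(im,cv2.COLOR_BGR2HSV)
m=((hsv[...,0]<5)|(hsv[...,0]>172))&(hsv[...,1]>200)&(hsv[...,2]>80)
for c in cv2.findContours(m.astype(np.uint8)*255,cv2.RETR_EXTERNAL,cv2.CHAIN_APPROX_NONE)[0]:
    if cv2.contourArea(c)>200:
      q=cv2.minAreaRect(ray("wrist",c.reshape(-1,2),zz,E0)[:,:2].astype(np.float32)); print("red",c.mean(0).round(),np.round(q[0],1),np.round(q[1],1),round(q[2],1))
E
python3 w.py w4 38
```

```text
t 11.0 pos [ 470.3 -404.4    9.3] rpy [ -89.6    0.4 -176.8] F [ 0.8 -0.9 -0.4] op 0.661
turn(tool,deg) [-0.37  0.2  -0.44]
shift now cm [ 0.02 -0.07 -0.04]  after turn cm [ 0.02 -0.07 -0.04]
red [[409.  77.]] [ 555.8 -426.5] [40.8 15.4] 0.2
red [[227.  75.]] [ 553.  -375.7] [40.3 15. ] 5.3
```

View pics/w4.png

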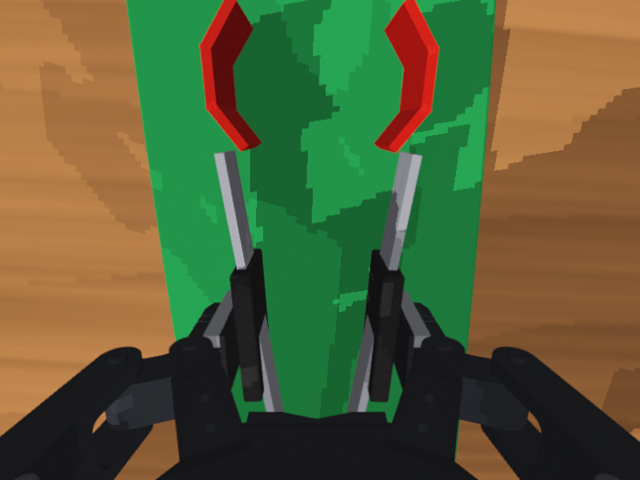

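The fingers hold the tongs and the jaws are partly open, with tips near (252,30) and (385,30). The tips turn inward about as far as the egg is wide, so I'll come down over the egg from above. I'll loosen slightly, then lift.

apply_moves --plan "0 0 0 0 0 0 0.315;0 0 0 0 0 0 0.315;0 -0.5 0 0 0 0 0.315;0 -1 0 0 0 0 0.315;0 -1.5 0 0 0 0 0.315;0 -2 0 0 0 0 0.315;0 -2 0 0 0 0 0.315;0 -2 0 0 0 0 0.315;0 -2 0 0 0 0 0.315;0 0 0 0 0 0 0.315"

```text
clock: 12.05
eef_pos: [469.7, -404.0, 130.1]
tcp_rot: [-1.563, 0.009, -3.086]
contact_force: [0.2, 1.3, -0.7]
opening: 0.684
```

```bash
python3 w.py w5 145
```

```text
t 12.05 pos [ 469.7 -404.   130.1] rpy [ -89.5    0.5 -176.8] F [ 0.2  1.3 -0.7] op 0.684
turn(tool,deg) [-0.47  0.2  -0.54]
shift now cm [ 0.08 12.01 -0.1 ]  after turn cm [-0.03 12.01 -0.  ]
red [[422.  73.]] [ 556.6 -433. ] [19.6 47.7] 88.9
red [[213.  68.]] [ 553.  -367.7] [47.2 19.3] 7.1
```

View pics/w5.png

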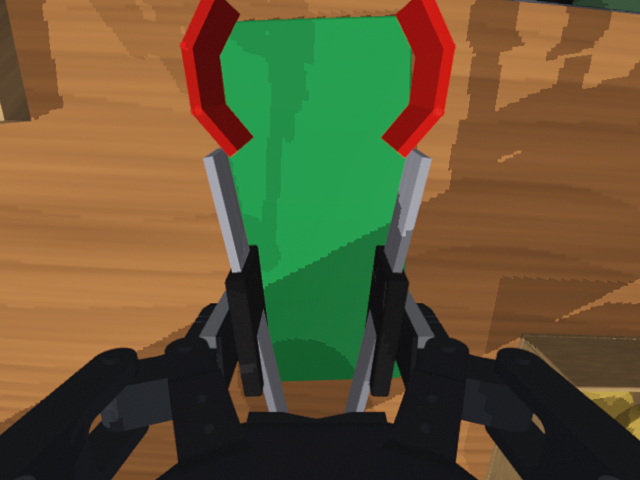

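Lifted level and held, with the jaws symmetric about column 317. Next I carry the tongs over the brown egg.

apply_moves --plan "-0.3 0 -1 0 0 0 0.315;-0.3 0 -2 0 0 0 0.315;-0.3 0 -2.7 0 0 0 0.315;-0.3 0 -2.7 0 0 0 0.315;-0.3 0 -2.7 0 0 0 0.315;-0.3 0 -2.7 0 0 0 0.315;-0.3 0 -2.7 0 0 0 0.315;-0.3 0 -2.7 0 0 0 0.315;-0.3 0 -2.7 0 0 0 0.315;-0.3 0 -2.7 0 0 0 0.315;-0.3 0 -2.7 0 0 0 0.315;-0.3 0 -2.7 0 0 0 0.315;-0.3 0 -2.5 0 0 0 0.315;-0.3 0 -2 0 0 0 0.315;-0.3 0 -1 0 0 0 0.315;0 0 0 0 0 0 0.315;0 0 0 0 0 0 0.315"

```text
clock: 13.8
eef_pos: [476.0, -9.7, 113.4]
tcp_rot: [-1.577, -0.02, -3.08]
contact_force: [0.2, 1.2, -0.7]
opening: 0.686
```

```bash
python3 -c "
from h import *
to(494.1,-47.6,90,-176.8)"; python3 w.py w6 159
```

```text
t 13.8 pos [476.   -9.7 113.4] rpy [ -90.4   -1.2 -176.5] F [ 0.2  1.2 -0.7] op 0.686
turn(tool,deg) [0.37 0.33 1.16]
shift now cm [-1.62  2.28  3.91]  after turn cm [-1.6   2.34  3.89]
t 13.8 pos [476.   -9.7 113.4] rpy [ -90.4   -1.2 -176.5] F [ 0.2  1.2 -0.7] op 0.686
turn(tool,deg) [0.37 0.53 1.16]
shift now cm [ 2.82 10.14 39.39]  after turn cm [ 2.66 10.34 39.35]
red [[108. 240.]] [506.4  43.5] [48.8 88.6] 74.9
red [[525. 239.]] [513.8 -60.9] [87.3 48.1] 22.0
```

View pics/w6.png

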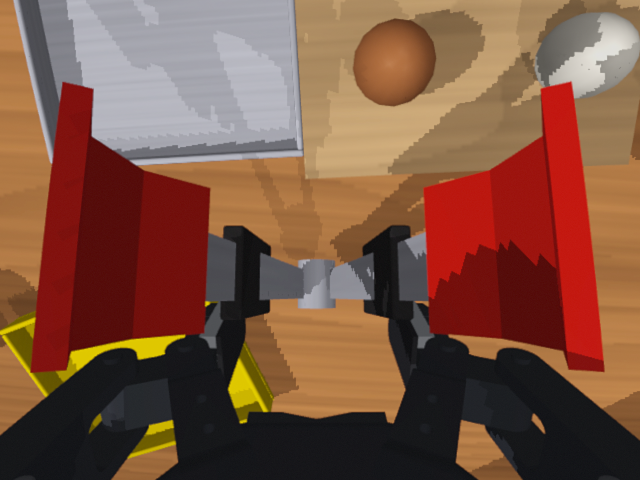

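The light grip let the tongs pivot: the jaws now point steeply up (large red at rows 83–370, hinge at (317,285)). I'll lay them back down on clear table between the rack and slab, letting the hinge end touch first so they swing level. Then I'll regrip nearer the centre of mass and squeeze harder for transport.

apply_moves --plan "0.2 0 1 0 0 0 0.315;0.2 0 2 0.37 0.3 1.16 0.315;0.2 0 2.3 0 0 0 0.315;0.2 0 2.3 0 0 0 0.315;0.2 0 2.3 0 0 0 0.315;0.2 0 2.3 0 0 0 0.315;0.2 0 2.3 0 0 0 0.315;0.2 0 2.3 0 0 0 0.315;0.2 0 2.3 0 0 0 0.315;0.2 0 2 0 0 0 0.315;0 0 1.5 0 0 0 0.315;0 0 1 0 0 0 0.315;0 0 0 0 0 0 0.315;0 0 0 0 0 0 0.315"

```text
clock: 15.25
eef_pos: [461.0, -272.8, 113.3]
tcp_rot: [-1.568, -0.0, -3.101]
contact_force: [-0.4, 0.2, -1.2]
opening: 0.685
```

```bash
python3 - <<'E'
from h import *
to(450,-262,4,-176.8)
s=r.grab_frame("side"); cv2.imwrite("pics/s7.png",s)
cv2.imwrite("pics/s7c.png",cv2.resize(s[200:440,250:500],None,fx=2.4,fy=2.4,interpolation=2))
E
```

```text
t 15.25 pos [ 461.  -272.8  113.3] rpy [ -89.8   -0.  -177.7] F [-0.4  0.2 -1.2] op 0.685
turn(tool,deg) [-0.17 -0.86  0.01]
shift now cm [ 1.06 10.93 -1.15]  after turn cm [ 1.04 10.93 -1.14]
```

View pics/s7c.png

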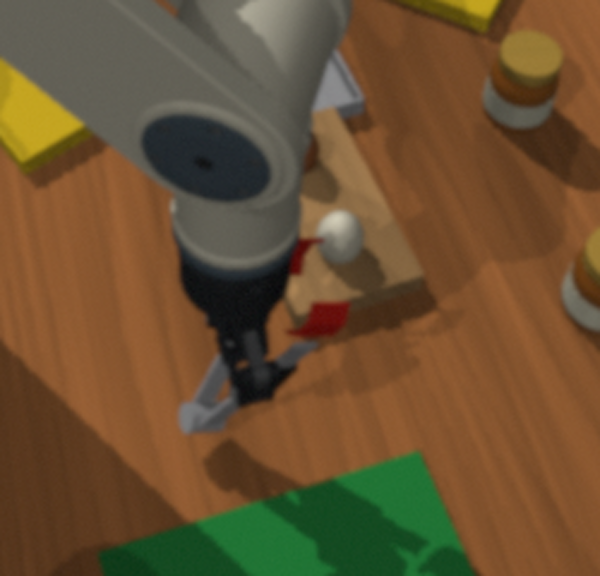

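The side view shows the tongs pitched up about 50°, with the hinge end low and at the back. Lowering slowly while moving forward.

apply_moves --plan "0 1 0 0 0 0 0.315;0 1 0 0 0 0 0.315;0 1 0 0 0 0 0.315;0 1 0 0 0 0 0.315;-0.2 1 0 0 0 0 0.315;-0.2 1 0 0 0 0 0.315;-0.2 1 0 0 0 0 0.315;-0.2 1 0 0 0 0 0.315"

```text
clock: 16.1
eef_pos: [473.2, -269.9, 28.5]
tcp_rot: [-1.565, 0.005, -3.095]
contact_force: [0.1, -0.0, -0.5]
opening: 0.686
```

apply_moves --plan "0 0.8 0 0 0 0 0.315;0 0.8 0 0 0 0 0.315;0 0.5 0 0 0 0 0.315;0 0 0 0 0 0 0.315;0 0 0 0 0 0 0.315"

```text
clock: 16.6
eef_pos: [472.2, -269.2, 3.3]
tcp_rot: [-1.567, 0.002, -3.095]
contact_force: [0.7, 0.3, -0.6]
opening: 0.689
```

```bash
python3 w.py w8 38
```

```text
t 16.6 pos [ 472.2 -269.2    3.3] rpy [-8.980e+01  1.000e-01 -1.773e+02] F [ 0.7  0.3 -0.6] op 0.689
turn(tool,deg) [-0.19 -0.34 -0.11]
shift now cm [ 0.84 -0.62 13.46]  after turn cm [ 0.92 -0.67 13.45]
```

View pics/w8.png

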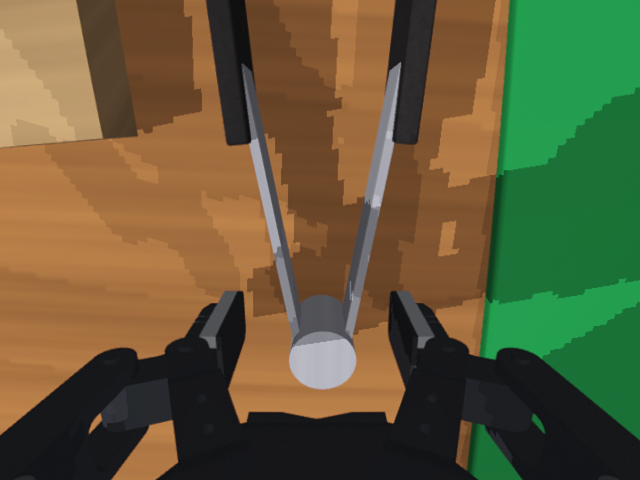

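The tongs slid out of the light grip and now lie flat on the table farther ahead, hinge at (322,360) and grip rear ends at (238,143) and (405,142). I'll locate them numerically.

```bash
cat > loc.py <<'E'
from h import *
im=r.grab_frame("top"); cv2.imwrite("pics/top9.png",im)
hsv=cv2.cvtColor(im,cv2.COLOR_BGR2HSV)
m=((hsv[...,0]<8)|(hsv[...,0]>172))&(hsv[...,1]>150)&(hsv[...,2]>60)
m=m.astype(np.uint8)*255; m[:,:400]=0; m[:140]=0;m[270:]=0;m[:,560:]=0
for c in cv2.findContours(m,cv2.RETR_EXTERNAL,cv2.CHAIN_APPROX_NONE)[0]:
    if cv2.contourArea(c)>8:
        q=cv2.minAreaRect(ray("top",c.reshape(-1,2),30)[:,:2].astype(np.float32)); print("top jaw",c.mean(0).round(),np.round(q[0],1),np.round(q[1],1),round(q[2],1))
E
python3 - <<'E'
from h import *
w=ray("wrist",[[322,360],[238,143],[405,142]],30); print(w.round(1))
g=(w[1]+w[2])/2; d=(g-w[0]); print("len hinge->grip rear (75 exp)",np.linalg.norm(d),"ang",np.degrees(np.arctan2(d[1],d[0])))
u=d/np.linalg.norm(d); print("origin",w[0]+100*u,"mouth",w[0]+185*u)
to(0,0,0,-177)
exec(open("loc.py").read())
E
```

```text
[[ 463.3 -272.6   30. ]
 [ 537.3 -243.4   30. ]
 [ 540.  -293.7   30. ]]
len hinge->grip rear (75 exp) 75.49031934209256 ang 3.032160394342253
origin [ 563.11900845 -267.27064741   30.        ] mouth [ 648.00000853 -262.77444632   30.        ]
t 16.65 pos [ 472.1 -269.2    3.4] rpy [-8.980e+01  1.000e-01 -1.773e+02] F [0.1 0.5 0.2] op 0.686
turn(tool,deg) [-0.2  -0.34 -0.11]
shift now cm [ 45.91   0.15 -29.09]  after turn cm [ 45.74   0.34 -29.36]
top jaw [[434. 186.]] [ 642.6 -226. ] [39.3 14.8] 7.1
top jaw [[462. 184.]] [ 648.1 -295.6] [39.5 14.7] 2.5
```

apply_moves --plan "0 -1.5 0 0 0 0 0;0 -2 0 0 0 0 0;0 -2 0 0 0 0 0;-2 0 0 0 0 0 0;-2 0 0 0 0 0 0;-2 0 0.1 0 0 0 0;-1.5 0 0.1 0 0 0 0;0 0 0 0 0 0 0"

```text
clock: 17.5
eef_pos: [551.9, -269.1, 73.1]
tcp_rot: [-1.562, 0.011, -3.096]
contact_force: [0.4, -0.2, 0.5]
opening: 1.001
```

```bash
python3 -c "
from h import *
to(548,-267.3,1,-177)
w=ext('wrist');im=r.grab_frame('wrist');cv2.imwrite('pics/w10.png',im)
hsv=cv2.cvtColor(im,cv2.COLOR_BGR2HSV)
m=(((hsv[...,0]<5)|(hsv[...,0]>172))&(hsv[...,1]>200)&(hsv[...,2]>80)).astype(np.uint8)*255
for c in cv2.findContours(m,cv2.RETR_EXTERNAL,cv2.CHAIN_APPROX_NONE)[0]:
  if cv2.contourArea(c)>200:
    q=cv2.minAreaRect(ray('wrist',c.reshape(-1,2),30,w)[:,:2].astype(np.float32));print(c.mean(0),q)
"
```

```text
t 17.5 pos [ 551.9 -269.1   73.1] rpy [ -89.5    0.6 -177.4] F [ 0.4 -0.2  0.5] op 1.001
turn(tool,deg) [-0.49 -0.4  -0.62]
shift now cm [ 0.46  7.2  -0.26]  after turn cm [ 0.38  7.21 -0.2 ]
[[235.93301435  73.30143541]] ((645.2521362304688, -230.0376739501953), (42.80622863769531, 13.094208717346191), 12.447430610656738)
[[379.53233831  71.54726368]] ((649.2244262695312, -294.7304382324219), (14.141837120056152, 42.535728454589844), 88.66605377197266)
```

apply_moves --plan "0.4 2 -0.1 -0.5 -0.4 -0.6 0;0 2 0 0 0 0 0;0 1.5 0 0 0 0 0;0 0.7 0 0 0 0 0;0 0 0 0 0 0 0"

```text
clock: 18.05
eef_pos: [541.6, -267.6, 7.1]
tcp_rot: [-1.574, -0.005, -3.089]
contact_force: [-0.1, -0.6, 0.6]
opening: 1.004
```

apply_moves --plan "-0.6 0.3 0 0.2 0 0 0;0 0.3 0 0 0 0 0;0 0 0 0 0 0 0.2;0 0 0 0 0 0 0.3;0 0 0 0 0 0 0.36;0 0 0 0 0 0 0.38;0 0 0 0 0 0 0.38;0 0 0 0 0 0 0.38" --squeeze 40

```text
clock: 18.85
eef_pos: [549.4, -267.9, 2.9]
tcp_rot: [-1.569, -0.002, -3.089]
contact_force: [0.1, -0.1, -1.3]
opening: 0.619
```

apply_moves --plan "0 0 0 0 0 0 0.2;0 0.2 0 0 0 0 0.2;0 0.2 0 0 0 0 0.2;0 0 0 0 0 0 0.3;0 0 0 0 0 0 0.36;0 0 0 0 0 0 0.4;0 0 0 0 0 0 0.4;0 0 0 0 0 0 0.4" --squeeze 40

```text
clock: 19.65
eef_pos: [550.3, -268.2, -0.5]
tcp_rot: [-1.568, -0.001, -3.089]
contact_force: [0.5, -0.0, 0.8]
opening: 0.601
```

apply_moves --plan "0 -0.3 0 0 0 0 0.42;0 -0.3 0 0 0 0 0.46;0 -0.2 0 0 0 0 0.5;0 0 0 0 0 0 0.6;0 0 0 0 0 0 0.7;0 0 0 0 0 0 0.8;0 0 0 0 0 0 0.8;0 -0.5 0 0 0 0 0.8;0 -1 0 0 0 0 0.8;0 -1.5 0 0 0 0 0.8;0 -2 0 0 0 0 0.8;0 -2 0 0 0 0 0.8;0 -2 0 0 0 0 0.8;0 -1 0 0 0 0 0.8;0 0 0 0 0 0 0.8" --squeeze 40

```text
clock: 21.15
eef_pos: [550.4, -268.1, 117.8]
tcp_rot: [-1.567, 0.001, -3.089]
contact_force: [0.2, -0.6, -1.2]
opening: 0.385
```

```bash
cat > jaw.py <<'E'
# tongs axis from jaw width in wrist image: jaw rows / heights, printed in tool frame depth via known 30 mm height unavailable when flat; print pixel boxes
from h import *
s=r.sense(); print("pos",s["eef_pos"].round(1),np.degrees(s["tcp_rot"]).round(1),"op",s["opening"].round(3) if hasattr(s["opening"],'round') else s["opening"],"t",s["clock"])
w=ext("wrist"); im=r.grab_frame("wrist"); cv2.imwrite("pics/jaw_%d.png"%int(s["clock"]*100),im)
hsv=cv2.cvtColor(im,cv2.COLOR_BGR2HSV)
m=(((hsv[...,0]<5)|(hsv[...,0]>172))&(hsv[...,1]>200)&(hsv[...,2]>80)).astype(np.uint8)*255
for c in cv2.findContours(m,cv2.RETR_EXTERNAL,cv2.CHAIN_APPROX_NONE)[0]:
  if cv2.contourArea(c)>200:
    q=cv2.minAreaRect(ray('wrist',c.reshape(-1,2),s["eef_pos"][2]+30.5,w)[:,:2].astype(np.float32)); print("jaw box",cv2.boundingRect(c),np.round(q[0],1),np.round(q[1],1),round(q[2],1))
E
python3 jaw.py
```

```text
pos [ 550.4 -268.1  117.8] [ -89.8    0.  -177. ] op 0.3845443298667521 t 21.15
jaw box (313, 0, 36, 105) [ 641.  -268.8] [ 7.5 27.3] 83.4
jaw box (271, 0, 39, 102) [ 640.9 -256.5] [26.1  9.6] 6.5
```

The tongs are held firmly at the hard stop, level. Now carry them over the egg.

apply_moves --plan "0.4 0 -1 0 0 0 0.8;0.5 0 -2 0 0 0 0.8;0.5 0 -2 0 0 0 0.8;0.5 0 -2 0 0 0 0.8;0.5 0 -2 0 0 0 0.8;0.5 0 -2 0 0 0 0.8;0.5 0 -2 0 0 0 0.8;0.5 0 -2 0 0 0 0.8;0.5 0 -2 0 0 0 0.8;0.5 0 -1.6 0 0 0 0.8;0.4 0 -1 0 0 0 0.8;0 0 0 0 0 0 0.8;0 0 0 0 0 0 0.8"

```text
clock: 22.5
eef_pos: [470.2, -60.2, 105.0]
tcp_rot: [-1.575, -0.023, -3.089]
contact_force: [-0.2, -0.0, -0.4]
opening: 0.383
```

```bash
python3 -c "
from h import *
to(481.8,-49.8,90,-177)"; python3 jaw.py
```

```text
t 22.5 pos [470.2 -60.2 105. ] rpy [ -90.3   -1.3 -177. ] F [-0.2 -0.  -0.4] op 0.383
turn(tool,deg) [0.27 0.01 1.3 ]
shift now cm [-1.24  1.48 -0.97]  after turn cm [-1.21  1.5  -0.98]
pos [470.2 -60.2 105. ] [ -90.3   -1.3 -177. ] op 0.38286475287405075 t 22.5
jaw box (313, 0, 36, 105) [561.1 -61. ] [ 7.5 26.6] 84.0
jaw box (271, 0, 38, 102) [560.7 -47.8] [26.3  6.7] 18.2
```

```bash
python3 - <<'E'
from h import *
im=cv2.imread("pics/w6.png"); hsv=cv2.cvtColor(im,cv2.COLOR_BGR2HSV)
c=r.get_calibration("wrist"); H=np.array(c["hand_eye"]); T=np.eye(4)
T[:3,:3]=Ro.from_euler('xyz',[-1.577,-0.020,-3.080]).as_matrix(); T[:3,3]=[476.0,-9.7,113.4]
W=np.linalg.inv(T@H); E0=(c,W[:3,:3],W[:3,3])
m=((hsv[...,0]<14)&(hsv[...,1]>140)).astype(np.uint8)*255; m[115:]=0; m[:,:345]=0; m[:,445:]=0
k=max(cv2.findContours(m,cv2.RETR_EXTERNAL,cv2.CHAIN_APPROX_NONE)[0],key=cv2.contourArea)
e=cv2.fitEllipse(k); print(e,[ray("wrist",[e[0]],z,E0).round(1) for z in(42,46,50)])
print("proj of top-estimate",proj("wrist",[[578.6,-43.6,46]],E0), "expect dia px",375*42/np.linalg.norm(W[:3,:3]@[578.6,-43.6,46]+W[:3,3]))
E
```

```text
((394.1227111816406, 61.9327507019043), (78.57347106933594, 88.00010681152344), 30.67275619506836) [array([[581. , -44.3,  42. ]]), array([[580.4, -43.6,  46. ]]), array([[579.8, -42.9,  50. ]])]
proj of top-estimate [[393.64753166  65.68976385]] expect dia px 73.67425359806182
```

apply_moves --plan "-0.6 0 -0.4 0 0 1.3 0.8;-0.5 0 -0.3 0 0 0 0.8;0 0 0 0 0 0 0.8"

```text
clock: 22.85
eef_pos: [482.7, -53.6, 104.9]
tcp_rot: [-1.575, 0.003, -3.092]
contact_force: [-0.2, 0.3, -1.9]
opening: 0.381
```

apply_moves --plan "0 0.5 -0.35 0 0 0 0.8;0 1 0 0 0 0 0.8;0 0.7 0 0 0 0 0.8;0 0 0 0 0 0 0.8"

```text
clock: 23.25
eef_pos: [482.8, -50.0, 80.8]
tcp_rot: [-1.575, 0.003, -3.092]
contact_force: [0.1, -0.2, -0.3]
opening: 0.383
```

```bash
python3 -c "
from h import *
to(483.3,-49.8,28.5,-177)"; python3 jaw.py
```

```text
t 23.25 pos [482.8 -50.   80.8] rpy [ -90.2    0.2 -177.2] F [ 0.1 -0.2 -0.3] op 0.383
turn(tool,deg) [ 0.25 -0.15 -0.16]
shift now cm [-0.04  5.23  0.  ]  after turn cm [-0.05  5.23 -0.02]
pos [482.8 -50.   80.8] [ -90.2    0.2 -177.2] op 0.3828952221666488 t 23.25
jaw box (312, 0, 37, 105) [573.3 -51.3] [ 7.8 27.3] 82.7
jaw box (271, 0, 38, 102) [572.9 -37.8] [26.9  7. ] 17.6
```

apply_moves --plan "0 0 0 0 0 0 0.6;0 0 0 0 0 0 0.45;0 0 0 0 0 0 0.37;0 0 0 0 0 0 0.37"

```text
clock: 23.7
eef_pos: [483.1, -50.3, 81.4]
tcp_rot: [-1.575, 0.003, -3.092]
contact_force: [-0.6, -0.1, -1.1]
opening: 0.635
```

```bash
python3 jaw.py
```

```text
pos [483.1 -50.3  81.4] [ -90.2    0.2 -177.2] op 0.6345661090352083 t 23.7
jaw box (372, 0, 62, 101) [575.3 -71.1] [12.4 27.9] 81.8
jaw box (192, 0, 52, 97) [572.8 -17.9] [27.  7.] 26.3
```

```bash
cp $(ls -t pics/jaw_*.png|head -1) pics/v11.png
```

```text
(no output)
```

View pics/v11.png

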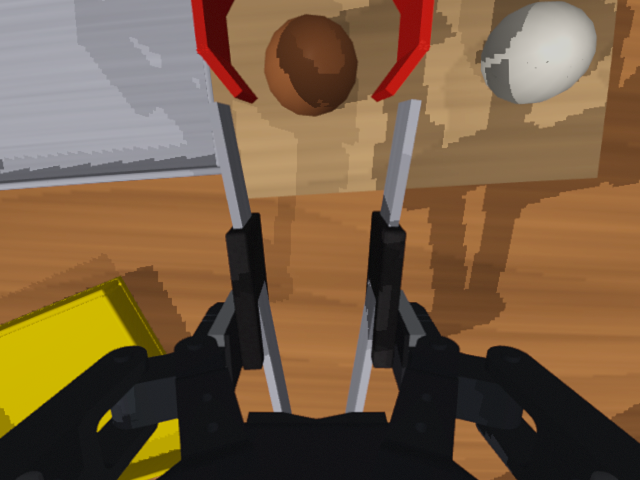

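The tongs are level and the egg (311,65) is centred between the open jaws (228–402). Descending.

apply_moves --plan "0 0.6 0 0 0 0 0.37;0 0.9 0 0 0 0 0.37;0 0.9 0 0 0 0 0.37;0 0.9 0 0 0 0 0.37;0 0.8 0 0 0 0 0.37;0 0.6 0 0 0 0 0.37;0 0.2 0 0 0 0 0.37"

```text
clock: 24.45
eef_pos: [482.9, -50.0, 27.6]
tcp_rot: [-1.575, 0.003, -3.092]
contact_force: [-0.3, -0.1, 0.1]
opening: 0.632
```

```bash
python3 -c "
from h import *
to(483.3,-49.8,28.5,-177)"; python3 jaw.py
```

```text
t 24.45 pos [482.9 -50.   27.6] rpy [-9.020e+01  1.000e-01 -1.772e+02] F [-0.3 -0.1  0.1] op 0.632
turn(tool,deg) [ 0.25 -0.16 -0.15]
shift now cm [-0.04 -0.09 -0.01]  after turn cm [-0.04 -0.09 -0.01]
pos [482.9 -50.   27.6] [-9.020e+01  1.000e-01 -1.772e+02] op 0.6315917992455399 t 24.45
jaw box (372, 0, 62, 102) [574.7 -71.7] [ 9.6 29.3] 71.5
jaw box (191, 0, 64, 98) [572.  -18.6] [29.1  8. ] 31.0
```

apply_moves --plan "0 0 0 0 0 0 0.4;0 0 0 0 0 0 0.43;0 0 0 0 0 0 0.46;0 0 0 0 0 0 0.5;0 0 0 0 0 0 0.55;0 0 0 0 0 0 0.7;0 0 0 0 0 0 0.8;0 0 0 0 0 0 0.8" --squeeze 30

```text
clock: 25.3
eef_pos: [482.3, -49.9, 28.6]
tcp_rot: [-1.575, 0.002, -3.092]
contact_force: [-2.1, -0.1, -0.2]
opening: 0.531
```

```bash
python3 jaw.py
```

```text
pos [482.3 -49.9  28.6] [-9.030e+01  1.000e-01 -1.772e+02] op 0.5310308870305324 t 25.3
jaw box (350, 0, 52, 102) [573.6 -64.5] [ 7.7 28.3] 71.6
jaw box (220, 0, 53, 99) [572.  -25.1] [27.6  7.7] 26.1
```

Stopped at opening 0.531 (about 45 mm), which matches being closed on the egg. Lifting slowly.

apply_moves --plan "0 -0.3 0 0 0 0 0.8;0 -0.5 0 0 0 0 0.8;0 -0.8 0 0 0 0 0.8;0 -1 0 0 0 0 0.8;0 -1.5 0 0 0 0 0.8;0 -1.5 0 0 0 0 0.8;0 -1.5 0 0 0 0 0.8;0 -1.5 0 0 0 0 0.8;0 -1 0 0 0 0 0.8;0 -0.5 0 0 0 0 0.8;0 0 0 0 0 0 0.8;0 0 0 0 0 0 0.8;0 0 0 0 0 0 0.8"

```text
clock: 26.65
eef_pos: [483.7, -50.6, 139.2]
tcp_rot: [-1.574, 0.008, -3.092]
contact_force: [0.7, 0.8, -1.8]
opening: 0.527
```

```bash
python3 -c "
from h import *
a=np.radians(3); 
to(587.3-96.8,88.1-6.2,118,-177)"; python3 jaw.py
```

```text
t 26.65 pos [483.7 -50.6 139.2] rpy [ -90.2    0.5 -177.2] F [ 0.7  0.8 -1.8] op 0.527
turn(tool,deg) [ 0.19 -0.17 -0.45]
shift now cm [ -1.32   2.18 -13.19]  after turn cm [ -1.37   2.12 -13.2 ]
pos [483.7 -50.6 139.2] [ -90.2    0.5 -177.2] op 0.526797493331123 t 26.65
jaw box (349, 0, 50, 102) [574.8 -64.8] [ 7.4 28.3] 71.5
jaw box (223, 0, 46, 99) [573.5 -25.9] [26.9  7. ] 23.4
```

apply_moves --plan "-0.1 0.1 -0.4 0 0 0 0.8;-0.1 0.1 -0.8 0 0 0 0.8;-0.1 0.1 -1.2 0 0 0 0.8;-0.1 0.1 -1.5 0 0 0 0.8;-0.1 0.1 -1.5 0 0 0 0.8;-0.1 0.1 -1.5 0 0 0 0.8;-0.1 0.1 -1.5 0 0 0 0.8;-0.1 0.1 -1.5 0 0 0 0.8;-0.1 0.1 -1.2 0 0 0 0.8;-0.1 0.1 -0.8 0 0 0 0.8;-0.1 0.1 -0.4 0 0 0 0.8;0 0 0 0 0 0 0.8;0 0 0 0 0 0 0.8"

```text
clock: 28.0
eef_pos: [486.6, 85.2, 124.8]
tcp_rot: [-1.575, 0.002, -3.09]
contact_force: [-0.2, 0.1, -2.8]
opening: 0.526
```

```bash
python3 -c "
from h import *
to(490.5,81.9,118,-177)"; python3 jaw.py
```

```text
t 28.0 pos [486.6  85.2 124.8] rpy [-9.030e+01  1.000e-01 -1.771e+02] F [-0.2  0.1 -2.8] op 0.526
turn(tool,deg) [ 0.26 -0.06 -0.13]
shift now cm [-0.37  0.68  0.35]  after turn cm [-0.38  0.68  0.35]
pos [486.6  85.2 124.8] [-9.030e+01  1.000e-01 -1.771e+02] op 0.5264285568854914 t 28.0
jaw box (350, 0, 48, 102) [577.8  71.2] [ 7.3 28. ] 72.6
jaw box (223, 0, 46, 98) [576.5 109.9] [26.7  7. ] 23.5
```

apply_moves --plan "-0.2 0.3 0.2 0 0 0 0.8;-0.1 0.2 0 0 0 0 0.8;0 0 0 0 0 0 0.8;0 0 0 0 0 0 0.8;0 0 0 0 0 0 0.8"

```text
clock: 28.55
eef_pos: [490.1, 81.5, 119.4]
tcp_rot: [-1.575, 0.002, -3.093]
contact_force: [-0.1, -0.1, -1.5]
opening: 0.526
```

```bash
python3 - <<'E'
from h import *
to(490.5,81.9,118,-177)
w=r.grab_frame("wrist"); s=r.grab_frame("side"); t=r.grab_frame("top")
o=np.zeros((560,800,3),np.uint8)
o[:300,:400]=cv2.resize(w,(400,300)); o[:300,400:800]=cv2.resize(s[140:350,260:540],(400,300),interpolation=2)
o[300:560,:520]=cv2.resize(t[150:280,230:490],(520,260),interpolation=2); cv2.imwrite("pics/v12.png",o)
print(proj("side",[[584,90,130]]),proj("top",[[584,90,130]]))
E
```

```text
t 28.55 pos [490.1  81.5 119.4] rpy [-9.020e+01  1.000e-01 -1.772e+02] F [-0.1 -0.1 -1.5] op 0.526
turn(tool,deg) [ 0.25 -0.21 -0.13]
shift now cm [-0.04  0.14 -0.04]  after turn cm [-0.04  0.14 -0.04]
[[360.2115042  192.42480042]] [[302.70010916 205.22874104]]
```

The picture limit is reached, so I'll check by numbers.

```bash
python3 - <<'E'
from h import *
E0=ext("wrist")
def brown(im,x0,x1,y0,y1):
    h=cv2.cvtColor(im,cv2.COLOR_BGR2HSV); m=((h[...,0]<14)&(h[...,1]>120)&(h[...,1]<215)&(h[...,2]<150)).astype(np.uint8)*255
    o=np.zeros_like(m);o[y0:y1,x0:x1]=m[y0:y1,x0:x1]; cs=cv2.findContours(o,0,1)[0]
    return [(round(cv2.contourArea(c)),cv2.boundingRect(c)) for c in cs if cv2.contourArea(c)>25]
w=r.grab_frame("wrist"); s=r.grab_frame("side"); t=r.grab_frame("top")
print("wrist",brown(w,225,400,0,140)," expect centre",proj("wrist",[[586.9,87.7,135]],E0))
print("side held",brown(s,335,390,165,225)," seat now",brown(s,360,388,248,276)," seat before",brown(cv2.imread("pics/side0.png"),360,388,248,276))
print("side seat px mean now/before",s[255:268,367:380].mean((0,1)).round(),cv2.imread("pics/side0.png")[255:268,367:380].mean((0,1)).round())
d=cv2.absdiff(t,cv2.imread("pics/top2.png"))
print("top: white-egg patch diff",d[195:220,388:414].mean().round(1),"tray left strip diff",d[180:245,265:285].mean().round(1))
d=cv2.absdiff(s,cv2.imread("pics/side0.png")); print("side white egg diff",d[285:312,380:403].mean().round(1), "jar_c diff",d[150:190,240:272].mean().round(1))
E
```

```text
wrist [(10171, (243, 0, 138, 102))]  expect centre [[308.70432771  40.09591443]]
side held [(1633, (335, 165, 55, 52))]  seat now []  seat before [(254, (365, 252, 17, 21))]
side seat px mean now/before [ 54.  84. 110.] [24. 45. 78.]
top: white-egg patch diff 38.8 tray left strip diff 24.0
side white egg diff 18.5 jar_c diff 6.7
```

```bash
python3 - <<'E'
from h import *
s=r.grab_frame("side"); b=cv2.imread("pics/side0.png"); s2=cv2.imread("pics/side2.png")
def cen(im,x0,x1,y0,y1):
    h=cv2.cvtColor(im,cv2.COLOR_BGR2HSV); m=((h[...,1]<75)&(h[...,2]>95)).astype(np.uint8)*255
    return [(round(cv2.contourArea(c)),cv2.boundingRect(c)) for c in cv2.findContours(m[y0:y1,x0:x1].copy(),0,1)[0] if cv2.contourArea(c)>60]
print("white egg before/after",cen(b,370,415,275,320),cen(s,370,415,275,320))
print("tray after push/now",cen(s2,310,420,180,262),cen(s,310,420,180,262))
# egg circle in wrist, by value/hue excluding saturated red jaws
w=r.grab_frame("wrist");h=cv2.cvtColor(w,cv2.COLOR_BGR2HSV)
print("wrist HSV at egg",h[20:60:20,290:330:20].reshape(-1,3).tolist(), r.sense()["opening"])
E
```

```text
white egg before/after [(216, (12, 13, 19, 18))] [(270, (12, 13, 18, 22))]
tray after push/now [(2370, (14, 16, 78, 61))] [(2290, (15, 17, 77, 60))]
wrist HSV at egg [[12, 157, 153], [12, 166, 155], [12, 169, 139], [12, 168, 149]] 0.5281949935197763
```

```bash
python3 -c "
from h import *
print(r.sign_off()); print(r.sense()['clock'])"
```

```text
the job is handed in; nothing more can be done
None
the job is handed in; nothing more can be done
```

The tray is flush against the rack, and I handed the job in at about 29 s with the brown egg held in the tongs over the tray.

**How it went**
- I pushed the tray until the force jumped to 33 N. The top view then put its centre 179 mm from the rack's (180 expected), parallel within 0.4° and 24 mm to the side.
- On the first carry the grip was too light. The tongs pivoted in the fingers and slipped out as I lowered them, ending up flat on the clear table between the rack and the slab.
- I picked them up again nearer their centre of mass and carried them squeezed shut. I opened them over the egg, came straight down, closed, lifted and moved over the tray.

**Last checks**
- **Egg held:** the opening stayed at 0.53, about 45 mm; with no egg the tongs closed to 0.38. The brown egg's seat is empty, and brown shows between the jaws in the wrist image.
- **Egg position:** worked out from the arm pose rather than measured directly, its centre is within 5 mm of the tray's and about 132 mm above the table.
- **White egg, tray and jar:** in the side view the white egg and the tray sit within about a pixel of their earlier outlines, apart from the white egg's outline being 4 pixels taller. I put that down to changed shadows. The area around the near jar barely changed.
- **Not checked:** I couldn't look at the final scene because the 12-picture limit was reached. Patch comparisons in the final top image showed differences, probably from the arm and its shadow, so that view confirmed nothing.

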